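# Press the walnut inlay home along its bow

## Task

On the loose plywood panel a bow-shaped row of six walnut inlay keys stands proud of its groove. Run your fingertips gently along the row, starting at the widest key and working in order to the narrowest, so that every key is pressed in flush with the panel. Use only a light touch: do not lift, tip or shove the panel, and leave the pot, blocks, bottles and other things where they are.

Things in the scene. Friction and masses are not known exactly. Their poses are not given: they have to be found in the camera images.
- panel: loose plywood panel 300 x 200 x 24 mm, 1.1 kg, flat on the bench; origin at the centre of its underside, x along the 300 mm side, z up. Six dark walnut keys lie end to end on a circular arc of radius 130 mm about x=0, y=-100 mm (apex at y=+30), the widest near x=-87, the narrowest near x=+87 mm, 38 mm apart along the arc; 30 mm or more of bare panel lies past each end of the row
- key1_top (a point): middle of the top of walnut key 1 (the widest, first), 30 mm wide and 33 mm long along the row; x points along the row towards the narrow end, z up. Its crown is flat for 13 mm and slopes down 5 mm at both ends, so that a fingertip sliding along the row at panel level rides onto it and presses it down
- key1 (a joint): how far key 1 is pressed in (m): at 0 its crown stands 5 mm above the panel's top face, at 0.005 it is flush, at 0.006 it stops. A push of about 2 N slides it down, it does not spring back
- key2_top (a point): middle of the top of walnut key 2 (counted from the wide end), 26 mm wide and 33 mm long along the row; x points along the row towards the narrow end, z up. Its crown is flat for 13 mm and slopes down 5 mm at both ends, so that a fingertip sliding along the row at panel level rides onto it and presses it down
- key2 (a joint): how far key 2 is pressed in (m): at 0 its crown stands 5 mm above the panel's top face, at 0.005 it is flush, at 0.006 it stops. A push of about 2 N slides it down, it does not spring back
- key3_top (a point): middle of the top of walnut key 3 (counted from the wide end), 22 mm wide and 33 mm long along the row; x points along the row towards the narrow end, z up. Its crown is flat for 13 mm and slopes down 5 mm at both ends, so that a fingertip sliding along the row at panel level rides onto it and presses it down
- key3 (a joint): how far key 3 is pressed in (m): at 0 its crown stands 5 mm above the panel's top face, at 0.005 it is flush, at 0.006 it stops. A push of about 2 N slides it down, it does not spring back
- key4_top (a point): middle of the top of walnut key 4 (counted from the wide end), 18 mm wide and 33 mm long along the row; x points along the row towards the narrow end, z up. Its crown is flat for 13 mm and slopes down 5 mm at both ends, so that a fingertip sliding along the row at panel level rides onto it and presses it down
- key4 (a joint): how far key 4 is pressed in (m): at 0 its crown stands 5 mm above the panel's top face, at 0.005 it is flush, at 0.006 it stops. A push of about 2 N slides it down, it does not spring back
- key5_top (a point): middle of the top of walnut key 5 (counted from the wide end), 14 mm wide and 33 mm long along the row; x points along the row towards the narrow end, z up. Its crown is flat for 13 mm and slopes down 5 mm at both ends, so that a fingertip sliding along the row at panel level rides onto it and presses it down
- key5 (a joint): how far key 5 is pressed in (m): at 0 its crown stands 5 mm above the panel's top face, at 0.005 it is flush, at 0.006 it stops. A push of about 2 N slides it down, it does not spring back
- key6_top (a point): middle of the top of walnut key 6 (the narrowest, last), 10 mm wide and 33 mm long along the row; x points along the row towards the narrow end, z up. Its crown is flat for 13 mm and slopes down 5 mm at both ends, so that a fingertip sliding along the row at panel level rides onto it and presses it down
- key6 (a joint): how far key 6 is pressed in (m): at 0 its crown stands 5 mm above the panel's top face, at 0.005 it is flush, at 0.006 it stops. A push of about 2 N slides it down, it does not spring back
- pot: low yellow paint pot, diameter 40, height 48, standing on the panel inside the bow; origin under its base (mm); leave alone
- sander: cork sanding block 50 x 32 x 26 high, on a corner of the panel; origin under its base (mm); leave alone
- spool: wooden plug, diameter 30, height 32, standing on a corner of the panel; origin under its base (mm); leave alone
- paint1: green paint bottle, diameter 42, height 130, on the bench; origin under its base (mm); leave alone
- paint2: orange paint bottle, diameter 42, height 130, on the bench; origin under its base (mm); leave alone
- tape: grey roll of tape lying flat on the bench, outer diameter 90, height 24; origin under its centre (mm); leave alone
- palette: white plate-shaped palette, diameter 120, height 16, on the bench; origin under its centre (mm); leave alone

How it is judged:
By the outcome, as a careful person would: the job done as asked, in the order asked, and still so for the second after the job is handed in, with the robot touching nothing.
It also fails if it takes over 56 s, if anything falls off the work surface, if the arm or the gripper's body presses on something with over 40 N, if the wrist force passes 120 N, or if a joint passes its speed limit or range.

## Robot

A 6-joint arm with a two-finger parallel gripper is mounted at the origin on the work surface. World frame = base frame: x ahead of the robot, y to its left, z up, the work surface at z = 0. Lengths are in m, angles in rad, forces in N, time in s.
With the tool pointing down it reaches from about 0.325 to 0.925 m from the base axis. Payload 3.1 kg.
Tool frame: the origin (TCP) lies at the very end of the fingers, on their centre line; the grasp point (between the pads) lies 19 mm behind it (robot.grasp_offset is the distance from the TCP to the grasp point, in m); z points along the fingers, y is the line along which they close (so a half turn about z gives the same grasp; the last joint's range is limited). The gripper opens to 85 mm and grips with 20 to 120 N. Pads are 22 mm wide; open, the fingers measure 114 mm over their backs; the gripper's body (76 mm by 85 mm) begins 54 mm behind the grasp point. The pads swing forward as they close: fully open they stand 13 mm farther back than shut.
Start: joints at [-1.216, 0.217, 1.613, -0, 1.311, -0.112], TCP at [0.281, -0.558, 0.231] pointing down, gripper open.
Joint ranges: [-2.75, 2.75], [-0.78, 2.1], [0.31, 2.55], [-1.13, 4.27], [0.13, 2.63], [-2.58, 2.58]. Speed limits (rad/s): [2.79, 2.79, 3.14, 3.14, 3.14, 3.14].

## Interface

Orientations are given as a rotation vector (axis times angle).
In Python, from bench import robot gives the robot as it stands. The module is installed in compiled form; this text tells all that it offers.
- The arm moves only by the tool servo_tool, never from a script. Its argument "series" is text: rows parted by semicolons, each of 7 numbers parted by spaces: the turn, a rotation vector about the tool's x, y, z in degrees, then the shift along the tool's x, y, z in m, then the closure, from -1 (fully open) to 1 (shut). A call has 1 to 20 rows; each row is the pose to reach, as a shift and turn from the pose commanded when the call began, along the tool's axes at that moment; what a row does not reach only later rows make up. A row lasts 1/10 s, in which the tool goes at most 50 mm and 8.59 degrees, less where a joint would pass 70% of its speed; a pose out of reach is approached as far as the arm can. A call with a gripper value outside its range is refused whole. The fingers move at their own pace and stop on an object; "newtons" is the grip in N (left out, the last holds). Time passes only in rows, so rows that repeat a pose let the fingers close. It gives the time, the measured TCP pose, the force, the opening and the grip force at its end, in the units of the state.
- robot.sense(): the state, without advancing time (a new reading comes with each control period).
- robot.grab_frame(name): name is "scene" or "top" or "wrist"; returns a dict with "frame" (400x640x3 uint8, red, green, blue), "z_map" (400x640 float32, m along the optical axis (not along the pixel's ray), 0 where there is no reading), "intrinsics" (3x3 intrinsics, pixels), "R" (3x3) and "t" (3): a world point X has camera coordinates R X + t. Camera axes: x right, y down, z forward; pixel columns grow to the right and rows downward; lengths in m; the calibration is good to about 2 mm. The wrist camera is an equidistant fisheye: a pixel r from the principal point sees the ray r / f radians off the axis. A picture is of the moment at which its call begins.
- robot.job_done(): hands the job in; it is judged then, once.
The state is a dict: "clock": time; "joint_positions": joint angles; "joint_vel": joint speeds; "joint_efforts": joint torques, N m; "position": TCP position; "orientation": TCP orientation; "contact_force": force on the tool from outside, world axes, zero at the start; "moment": the same for the moment, N m; "opening": finger opening in m; "grasp_force": force on a finger pad.
Only numpy, scipy, OpenCV 4.12 (cv2) and the standard library are available. Lean on these libraries where they do the work, as an engineer would, in place of code of your own. Each camera call takes 0.05 s, during which the arm holds its last target. There are 200 camera calls.

## Working session

There is one attempt and no reset: what is moved stays moved. The work goes in short steps, Python scripts to look and compute and a tool call to move; the robot and the scene stay as the last step left them, time stands still between calls to the robot, and variables do not carry over. Pictures are saved under pics/ and viewed, at most 10 in all, crops included, and the job is handed in when it is done.

Besides the shell and the picture viewer there is one more tool, called after "Emit:" by a JSON object that holds its "name" and its "arguments", one argument or row to a line. servo_tool: Moves the arm, as the interface text tells. Its arguments: {"type":"object","properties":{"series":{"type":"string"},"newtons":{"type":"number"}},"required":["series"]}

```bash
mkdir -p pics; python3 - <<'E'
from bench import robot
import cv2,numpy as np
s=robot.sense();print({k:np.round(v,4).tolist() for k,v in s.items()})
for n in("top","scene"):
    f=robot.grab_frame(n);np.savez(f"{n}.npz",**f)
    cv2.imwrite(f"pics/{n}.png",cv2.cvtColor(f["frame"],cv2.COLOR_RGB2BGR));print(n,f["intrinsics"],f["R"],f["t"])
E
```

```text
{'clock': 0.0, 'joint_positions': [-1.2162, 0.2177, 1.615, -0.0, 1.3113, -0.1122], 'joint_vel': [-0.0011, 0.0001, -0.0008, -0.0007, -0.0001, 0.0004], 'joint_efforts': [-0.0013, -39.6844, -30.3853, -0.0004, 0.0095, -0.0], 'position': [0.281, -0.5573, 0.23], 'orientation': [-3.0541, -0.726, 0.0005], 'contact_force': [0.126, -0.6413, 0.5109], 'moment': [0.0136, -0.0092, -0.0256], 'grasp_force': 0.0, 'opening': 0.0852}
top [[441.77419105   0.         328.80068227]
 [  0.         441.77419105 198.74238308]
 [  0.           0.           1.        ]] [[-0.00791817 -0.99979545 -0.01861068]
 [-0.99753227  0.0091959  -0.06960458]
 [ 0.06976149  0.01801362 -0.99740104]] [0.03528609 0.54615559 1.27235539]
scene [[374.04325556   0.         322.27583498]
 [  0.         374.04325556 197.31954355]
 [  0.           0.           1.        ]] [[-0.84872231  0.52856665 -0.01696288]
 [ 0.39137966  0.60622211 -0.69232703]
 [-0.35565771 -0.59423233 -0.72138446]] [ 0.45864938 -0.17509984  1.20016197]
```

View pics/top.png

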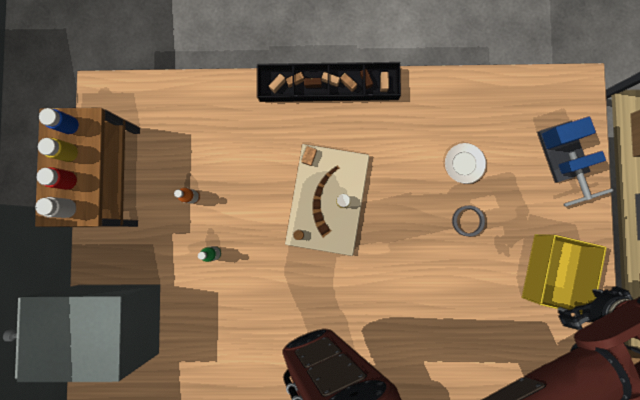

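View pics/scene.png

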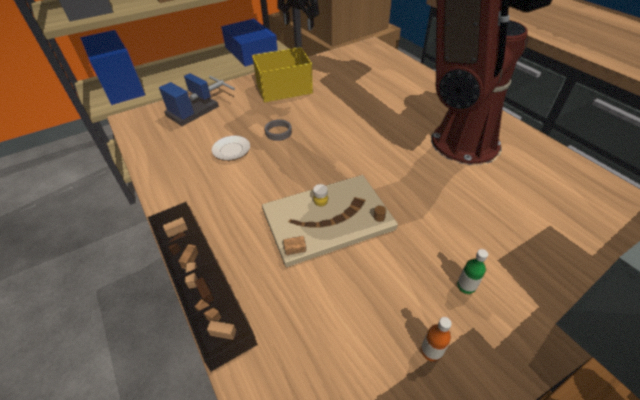

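```bash
cat > h.py <<'E'
import numpy as np
def ray(f,u,v,z):
    K,R,t=f["intrinsics"],f["R"],f["t"]
    d=R.T@np.linalg.solve(K,[u,v,1]);c=-R.T@t
    return c+d*(z-c[2])/d[2]
E
python3 - <<'E'
import cv2,numpy as np
f=np.load("top.npz")["frame"][135:265,270:390]
cv2.imwrite("pics/crop.png",cv2.cvtColor(cv2.resize(f,None,fx=4.5,fy=4.5,interpolation=cv2.INTER_CUBIC),cv2.COLOR_RGB2BGR))
E
```

```text
(no output)
```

View pics/crop.png

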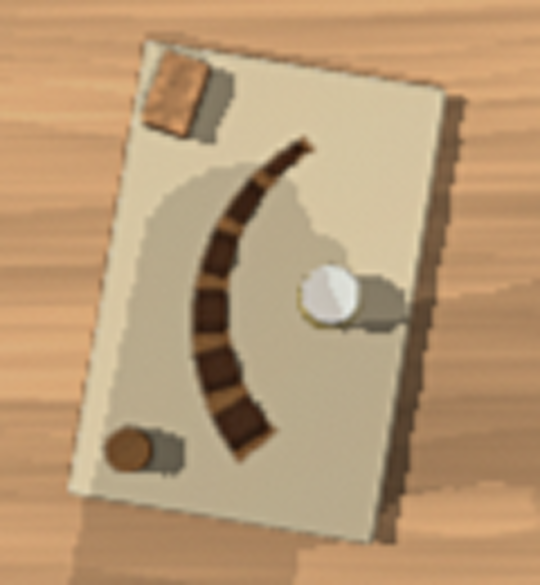

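```bash
cat > fit.py <<'E'
import numpy as np
from h import ray
from scipy.optimize import least_squares
from scipy.spatial.transform import Rotation as Ro
f=np.load("top.npz")
a=lambda s,r=130:(r*np.sin(s/130)/1e3,(-100+r*np.cos(s/130))/1e3)
pts=[((148,40),(.15,.1)),((443,90),(.15,-.1)),((374,542),(-.15,-.1)),((70,492),(-.15,.1)),
((240,462),a(-111.5,145)),((275,430),a(-111.5,115)),((308,143),a(111.5))]
W=np.array([ray(f,270+(u+.5)/4.5-.5,135+(v+.5)/4.5-.5,.024)[:2] for (u,v),_ in pts]);P=np.array([p for _,p in pts])
def T(q,p):
    c,s=np.cos(q[2]),np.sin(q[2]);return p@np.array([[c,s],[-s,c]])+q[:2]
r=least_squares(lambda q:(T(q,P)-W).ravel(),[.5,0,0]);q=r.x
E
python3 - <<'E'
from fit import *
print(q,np.degrees(q[2]));print((r.fun.reshape(-1,2)*1e3).round(1))
for n,u,v,z in(("pot",328,295,.072),("spool",128,448,.056),("sander",177,93,.05)):
    w=ray(f,270+u/4.5,135+v/4.5,z)[:2]-q[:2];c,s=np.cos(q[2]),np.sin(q[2]);print(n,c*w[0]+s*w[1],-s*w[0]+c*w[1])
for s in(-137,-111,-95,-57,-19,19,57,95,111,137):print(s,T(q,np.array([a(s)])).round(4))
print(Ro.from_rotvec([-3.0541,-.726,.0005]).as_matrix().round(3))
E
```

```text
[ 0.54534724  0.03517043 -0.17066937] -9.778634601860315
[[ 0.4  1.6]
 [ 1.6 -3.4]
 [-2.1 -0.7]
 [-1.5  1.2]
 [ 2.   0.4]
 [ 0.7 -0.1]
 [-1.1  1.1]]
pot -0.00029545023972608365 -0.045669519110945224
spool -0.11456586287319115 0.06290400420476047
sander 0.11338964964386797 0.07017766325334726
-137 [[0.4279 0.0191]]
-111 [[0.4463 0.0374]]
-95 [[0.4593 0.0468]]
-57 [[0.494 0.062]]
-19 [[0.5315 0.0666]]
19 [[0.5689 0.0602]]
57 [[0.6027 0.0432]]
95 [[0.6303 0.0173]]
111 [[0.6394 0.0042]]
137 [[ 0.6506 -0.0193]]
[[ 0.893  0.45  -0.001]
 [ 0.45  -0.893  0.002]
 [ 0.    -0.002 -1.   ]]
```

Emit:
{"name": "servo_tool", "arguments": {
  "series": "0 0 26.7 0.391 -0.449 0.03 1;0 0 26.7 0.391 -0.449 0.03 1;0 0 26.7 0.391 -0.449 0.03 1;0 0 26.7 0.391 -0.449 0.03 1;0 0 26.7 0.391 -0.449 0.03 1;0 0 26.7 0.391 -0.449 0.03 1;0 0 26.7 0.391 -0.449 0.03 1;0 0 26.7 0.391 -0.449 0.03 1;0 0 26.7 0.391 -0.449 0.03 1;0 0 26.7 0.391 -0.449 0.03 1;0 0 26.7 0.391 -0.449 0.03 1;0 0 26.7 0.391 -0.449 0.03 1;0 0 26.7 0.391 -0.449 0.06 1;0 0 26.7 0.391 -0.449 0.09 1;0 0 26.7 0.391 -0.449 0.12 1;0 0 26.7 0.391 -0.449 0.15 1;0 0 26.7 0.391 -0.449 0.15 1;0 0 26.7 0.391 -0.449 0.15 1",
  "newtons": 20
}}

```text
clock: 1.9
position: [0.4278, 0.0189, 0.081]
orientation: [-3.141, -0.001, 0.003]
contact_force: [0.4, -0.3, 0.3]
opening: 0.0005
grasp_force: 0.0
```

```bash
python3 - <<'E'
from bench import robot
import cv2,numpy as np
from scipy.spatial.transform import Rotation as Ro
s=robot.sense();print({k:np.round(s[k],4).tolist() for k in("clock","position","contact_force","moment","opening")});print(Ro.from_rotvec(s["orientation"]).as_matrix().round(4))
f=robot.grab_frame("wrist");np.savez("wrist.npz",**f)
cv2.imwrite("pics/w1.png",cv2.cvtColor(f["frame"],cv2.COLOR_RGB2BGR))
E
```

```text
{'clock': 1.9, 'position': [0.4278, 0.0189, 0.081], 'contact_force': [0.3838, -0.3348, 0.2833], 'moment': [-0.0035, -0.0035, -0.029], 'opening': 0.0005}
[[ 1.0e+00  8.0e-04 -1.9e-03]
 [ 8.0e-04 -1.0e+00  3.0e-04]
 [-1.9e-03 -3.0e-04 -1.0e+00]]
```

View pics/w1.png

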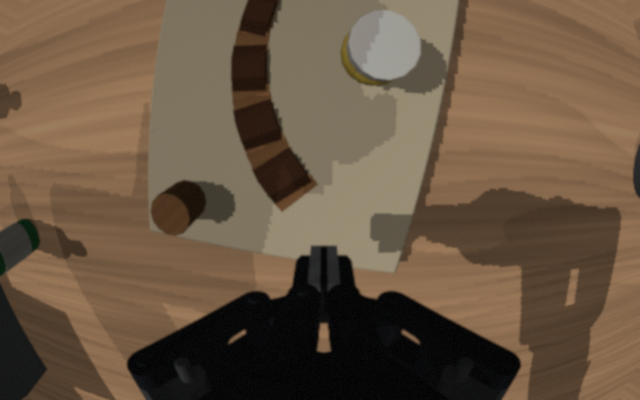

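```bash
python3 - <<'E'
from fit import *
g=np.load("wrist.npz");K=g["intrinsics"];R,t=g["R"],g["t"];c=-R.T@t
def wr(u,v,z):
    d=np.array([u-K[0,2],v-K[1,2]]);r=np.hypot(*d);th=r/K[0,0]
    D=R.T@np.array([*(d/r*np.sin(th)),np.cos(th)]);return c+D*(z-c[2])/D[2]
for uv,p in(((282,211),a(-111.5,145)),((317,184),a(-111.5,115)),((150,229),(-.15,.1)),((395,272),(-.15,-.1))):
    print(wr(*uv,.024)[:2].round(4),T(q,np.array([p]))[0].round(4))
print(c)
E
```

```text
[0.4335 0.0481] [0.4364 0.0487]
[0.4532 0.0235] [0.4554 0.0255]
[0.4169 0.158 ] [0.4145 0.1592]
[ 0.3823 -0.0366] [ 0.3805 -0.0379]
[0.51232741 0.01917105 0.2245508 ]
```

Emit:
{"name": "servo_tool", "arguments": {
  "series": "0 0 0 0 0 0.03 1;0 0 0 0 0 0.048 1;0 0 0 0 0 0.054 1;0 0 0 0 0 0.055 1;0 0 0 0 0 0.0555 1;0 0 0 0 0 0.056 1;0 0 0 0 0 0.0563 1;0 0 0 0 0 0.0563 1"
}}

```text
clock: 2.75
position: [0.4289, 0.0187, 0.0256]
orientation: [3.141, 0.001, 0.002]
contact_force: [0.7, -0.3, -0.9]
opening: 0.0003
grasp_force: 0.0
```

Emit:
{"name": "servo_tool", "arguments": {
  "series": "0 0 0 0 0 0.0004 1;0 0 0 0 0 0.0004 1;0 0 0 0 0 0.0004 1"
}}

```text
clock: 3.05
position: [0.4284, 0.0188, 0.0246]
orientation: [-3.142, -0.001, 0.0]
contact_force: [-0.1, -0.7, -1.0]
opening: -0.0002
grasp_force: 0.0
```

Emit:
{"name": "servo_tool", "arguments": {
  "series": "0 0 0 0 0 0.0004 1;0 0 0 0 0 0.0004 1;0 0 0 0 0 0.0004 1"
}}

```text
clock: 3.35
position: [0.4283, 0.0188, 0.0241]
orientation: [-3.142, -0.001, 0.0]
contact_force: [0.1, -1.0, -0.6]
opening: 0.0001
grasp_force: 0.0
```

Emit:
{"name": "servo_tool", "arguments": {
  "series": "0 0 0 0 0 0.0004 1;0 0 0 0 0 0.0004 1;0 0 0 0 0 0.0004 1"
}}

```text
clock: 3.65
position: [0.4284, 0.0188, 0.0241]
orientation: [-3.142, -0.001, 0.0]
contact_force: [-1.5, -0.7, 3.6]
opening: -0.0002
grasp_force: 2.2
```

```bash
python3 - <<'E'
from fit import *
k=[-137,-109,-76,-38,0,38,76,108,132]
for s0,s1 in zip(k,k[1:]):
    o=T(q,np.array([a(s0)]))[0]
    n=int(np.ceil((s1-s0)/4));print(s0,s1)
    print(";".join("0 0 0 %.3f %.3f Z 1"%(d[0],-d[1]) for s in np.linspace(s0,s1,n+1)[1:] for d in [T(q,np.array([a(s)]))[0]-o]))
E
```

```text
-137 -109
0 0 0 0.003 -0.003 Z 1;0 0 0 0.005 -0.006 Z 1;0 0 0 0.008 -0.009 Z 1;0 0 0 0.011 -0.012 Z 1;0 0 0 0.014 -0.014 Z 1;0 0 0 0.017 -0.017 Z 1;0 0 0 0.020 -0.020 Z 1
-109 -76
0 0 0 0.003 -0.002 Z 1;0 0 0 0.006 -0.004 Z 1;0 0 0 0.009 -0.006 Z 1;0 0 0 0.012 -0.008 Z 1;0 0 0 0.015 -0.010 Z 1;0 0 0 0.018 -0.012 Z 1;0 0 0 0.022 -0.014 Z 1;0 0 0 0.025 -0.015 Z 1;0 0 0 0.028 -0.017 Z 1
-76 -38
0 0 0 0.004 -0.001 Z 1;0 0 0 0.007 -0.003 Z 1;0 0 0 0.011 -0.004 Z 1;0 0 0 0.014 -0.005 Z 1;0 0 0 0.018 -0.006 Z 1;0 0 0 0.022 -0.007 Z 1;0 0 0 0.025 -0.008 Z 1;0 0 0 0.029 -0.009 Z 1;0 0 0 0.033 -0.010 Z 1;0 0 0 0.037 -0.010 Z 1
-38 0
0 0 0 0.004 -0.000 Z 1;0 0 0 0.008 -0.001 Z 1;0 0 0 0.011 -0.001 Z 1;0 0 0 0.015 -0.001 Z 1;0 0 0 0.019 -0.001 Z 1;0 0 0 0.023 -0.001 Z 1;0 0 0 0.027 -0.001 Z 1;0 0 0 0.030 -0.000 Z 1;0 0 0 0.034 0.000 Z 1;0 0 0 0.038 0.001 Z 1
0 38
0 0 0 0.004 0.001 Z 1;0 0 0 0.007 0.002 Z 1;0 0 0 0.011 0.002 Z 1;0 0 0 0.015 0.003 Z 1;0 0 0 0.018 0.005 Z 1;0 0 0 0.022 0.006 Z 1;0 0 0 0.026 0.007 Z 1;0 0 0 0.029 0.009 Z 1;0 0 0 0.033 0.010 Z 1;0 0 0 0.036 0.012 Z 1
38 76
0 0 0 0.003 0.002 Z 1;0 0 0 0.007 0.004 Z 1;0 0 0 0.010 0.006 Z 1;0 0 0 0.013 0.008 Z 1;0 0 0 0.016 0.010 Z 1;0 0 0 0.019 0.012 Z 1;0 0 0 0.022 0.014 Z 1;0 0 0 0.025 0.017 Z 1;0 0 0 0.028 0.019 Z 1;0 0 0 0.031 0.022 Z 1
76 108
0 0 0 0.003 0.003 Z 1;0 0 0 0.006 0.006 Z 1;0 0 0 0.008 0.009 Z 1;0 0 0 0.011 0.012 Z 1;0 0 0 0.013 0.015 Z 1;0 0 0 0.016 0.018 Z 1;0 0 0 0.018 0.021 Z 1;0 0 0 0.020 0.025 Z 1
108 132
0 0 0 0.002 0.003 Z 1;0 0 0 0.004 0.007 Z 1;0 0 0 0.006 0.010 Z 1;0 0 0 0.008 0.014 Z 1;0 0 0 0.009 0.018 Z 1;0 0 0 0.011 0.021 Z 1
```

Emit:
{"name": "servo_tool", "arguments": {
  "series": "0 0 0 0 0 -0.0001 1;0 0 0 0.003 -0.003 -0.0001 1;0 0 0 0.005 -0.006 -0.0001 1;0 0 0 0.008 -0.009 -0.0001 1;0 0 0 0.011 -0.012 -0.0001 1;0 0 0 0.014 -0.014 -0.0001 1;0 0 0 0.017 -0.017 -0.0001 1;0 0 0 0.020 -0.020 -0.0001 1"
}}

```text
clock: 4.45
position: [0.4471, 0.0377, 0.0241]
orientation: [3.139, 0.004, -0.007]
contact_force: [-3.5, -3.0, 7.2]
opening: 0.0
grasp_force: 3.3
```

Emit:
{"name": "servo_tool", "arguments": {
  "series": "0 0 0 0.003 -0.002 0 1;0 0 0 0.006 -0.004 0 1;0 0 0 0.009 -0.006 0 1;0 0 0 0.012 -0.008 0 1;0 0 0 0.015 -0.010 0 1;0 0 0 0.018 -0.012 0 1;0 0 0 0.022 -0.014 0 1;0 0 0 0.025 -0.015 0 1;0 0 0 0.028 -0.017 0 1"
}}

```text
clock: 5.35
position: [0.4733, 0.0546, 0.024]
orientation: [3.138, 0.005, -0.014]
contact_force: [-10.0, -7.3, 16.1]
opening: 0.0002
grasp_force: 8.5
```

```bash
python3 - <<'E'
from bench import robot
import cv2
f=robot.grab_frame("wrist")
cv2.imwrite("pics/w2.png",cv2.cvtColor(f["frame"],cv2.COLOR_RGB2BGR))
E
```

```text
(no output)
```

View pics/w2.png

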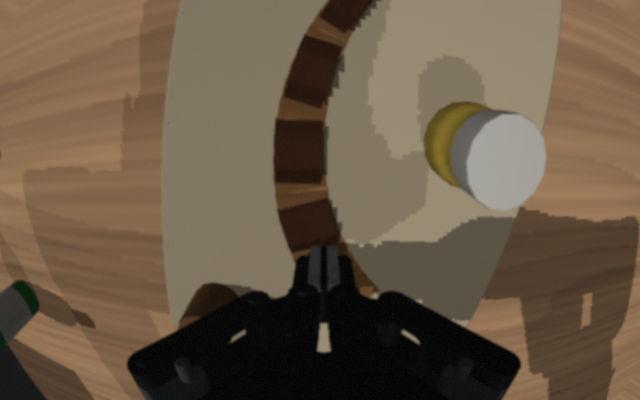

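Emit:
{"name": "servo_tool", "arguments": {
  "series": "0 0 0 -0.001 0.001 -0.0005 1;0 0 0 -0.001 0.001 -0.0005 1"
}}

```text
clock: 5.6
position: [0.4741, 0.0549, 0.0241]
orientation: [3.142, 0.001, -0.004]
contact_force: [-4.1, -1.5, 5.5]
opening: 0.0001
grasp_force: 3.1
```

```bash
python3 - <<'E'
from bench import robot
import cv2,numpy as np
f=robot.grab_frame("top");cv2.imwrite("pics/top2.png",cv2.cvtColor(f["frame"],cv2.COLOR_RGB2BGR))
A=np.load("top.npz")["frame"]
a=cv2.resize(A[135:265,270:390],None,fx=3.2,fy=4.2,interpolation=cv2.INTER_CUBIC);b=cv2.resize(f["frame"][135:265,270:390],None,fx=3.2,fy=4.2,interpolation=cv2.INTER_CUBIC)
cv2.imwrite("pics/cmp.png",cv2.cvtColor(np.hstack([a,b]),cv2.COLOR_RGB2BGR))
E
```

```text
(no output)
```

View pics/cmp.png

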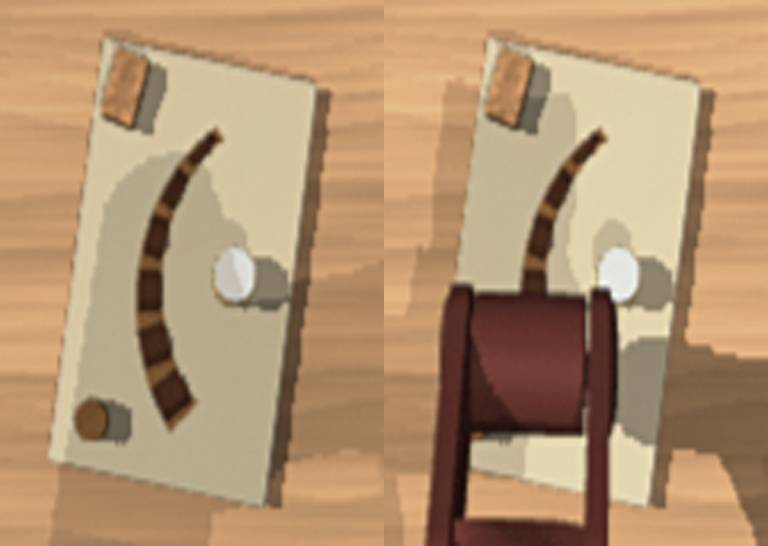

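Emit:
{"name": "servo_tool", "arguments": {
  "series": "0 0 0 0 0 -0.0002 1;0 0 0 0.005 -0.002 -0.0002 1;0 0 0 0.008 -0.004 -0.0002 1;0 0 0 0.012 -0.005 -0.0002 1;0 0 0 0.015 -0.006 -0.0002 1"
}}

```text
clock: 6.15
position: [0.4915, 0.0611, 0.0246]
orientation: [-3.141, -0.001, -0.003]
contact_force: [-0.4, -1.1, 0.3]
opening: -0.0001
grasp_force: 0.0
```

Emit:
{"name": "servo_tool", "arguments": {
  "series": "0 0 0 0.001 0 0.0002 1;0 0 0 0.003 -0.001 0.0003 1;0 0 0 0.003 -0.001 0.0003 1"
}}

```text
clock: 6.45
position: [0.4937, 0.062, 0.0243]
orientation: [-3.141, -0.001, -0.001]
contact_force: [-0.2, -0.4, -0.1]
opening: 0.0
grasp_force: 0.0
```

Emit:
{"name": "servo_tool", "arguments": {
  "series": "0 0 0 0 0 0.0003 1;0 0 0 0 0 0.0003 1;0 0 0 0 0 0.0003 1"
}}

```text
clock: 6.75
position: [0.4935, 0.0619, 0.0241]
orientation: [-3.141, -0.001, -0.001]
contact_force: [0.1, 0.8, 0.4]
opening: -0.0
grasp_force: 0.3
```

Emit:
{"name": "servo_tool", "arguments": {
  "series": "0 0 0 0 0 0.0002 1;0 0 0 0 0 0.0003 1;0 0 0 0 0 0.0003 1"
}}

```text
clock: 7.05
position: [0.4936, 0.0618, 0.0241]
orientation: [-3.142, -0.001, -0.0]
contact_force: [-0.7, 0.8, 4.9]
opening: -0.0003
grasp_force: 2.2
```

Emit:
{"name": "servo_tool", "arguments": {
  "series": "0 0 0 0 0 -0.0003 1;0 0 0 0.004 -0.001 -0.0003 1;0 0 0 0.008 -0.002 -0.0003 1;0 0 0 0.012 -0.003 -0.0003 1;0 0 0 0.016 -0.004 -0.0003 1;0 0 0 0.020 -0.004 -0.0003 1;0 0 0 0.024 -0.004 -0.0003 1"
}}

```text
clock: 7.75
position: [0.511, 0.0656, 0.024]
orientation: [3.141, 0.003, -0.026]
contact_force: [-16.7, -1.8, 22.4]
opening: 0.0004
grasp_force: 12.1
```

Emit:
{"name": "servo_tool", "arguments": {
  "series": "0 0 0 0.004 0 0 1;0 0 0 0.008 -0.001 0 1;0 0 0 0.011 -0.001 0 1;0 0 0 0.0135 -0.001 0 1;0 0 0 0.0135 -0.001 0.0001 1;0 0 0 0.0135 -0.001 0.0002 1;0 0 0 0.0135 -0.001 0.0002 1"
}}

```text
clock: 8.45
position: [0.5283, 0.0669, 0.0241]
orientation: [3.141, 0.002, -0.011]
contact_force: [-6.8, 0.0, 11.8]
opening: -0.0001
grasp_force: 5.8
```

Emit:
{"name": "servo_tool", "arguments": {
  "series": "0 0 0 0 0 -0.0005 1;0 0 0 0 0 -0.0009 1;0 0 0 0.004 0 -0.0009 1;0 0 0 0.008 0 -0.0009 1;0 0 0 0.012 0.001 -0.0009 1;0 0 0 0.016 0.002 -0.0009 1;0 0 0 0.020 0.002 -0.0009 1"
}}

```text
clock: 9.15
position: [0.5498, 0.0649, 0.0242]
orientation: [-3.141, -0.001, 0.006]
contact_force: [-3.0, -0.5, 1.4]
opening: -0.0002
grasp_force: 1.6
```

Emit:
{"name": "servo_tool", "arguments": {
  "series": "0 0 0 0.004 0.001 0 1;0 0 0 0.008 0.002 0 1;0 0 0 0.012 0.003 0 1;0 0 0 0.016 0.004 0 1;0 0 0 0.018 0.005 0 1;0 0 0 0.018 0.005 0 1"
}}

```text
clock: 9.75
position: [0.5695, 0.0597, 0.0249]
orientation: [3.142, 0.001, 0.001]
contact_force: [-0.1, -0.2, -0.2]
opening: 0.0
grasp_force: 0.0
```

Emit:
{"name": "servo_tool", "arguments": {
  "series": "0 0 0 0 0 0.0005 1;0 0 0 0 0 0.0009 1;0 0 0 0 0 0.0011 1;0 0 0 0 0 0.0011 1;0 0 0 0 0 0.0011 1"
}}

```text
clock: 10.25
position: [0.5691, 0.0598, 0.0241]
orientation: [3.141, 0.001, 0.001]
contact_force: [-1.2, -0.3, 5.1]
opening: 0.0001
grasp_force: 2.4
```

Emit:
{"name": "servo_tool", "arguments": {
  "series": "0 0 0 0 0 -0.0005 1;0 0 0 0 0 -0.0009 1;0 0 0 0.004 0.001 -0.0009 1;0 0 0 0.007 0.003 -0.0009 1;0 0 0 0.011 0.005 -0.0009 1;0 0 0 0.014 0.006 -0.0009 1;0 0 0 0.018 0.008 -0.0009 1;0 0 0 0.021 0.010 -0.0009 1;0 0 0 0.025 0.012 -0.0009 1;0 0 0 0.028 0.014 -0.0009 1;0 0 0 0.031 0.016 -0.0009 1;0 0 0 0.033 0.017 -0.0009 1;0 0 0 0.033 0.017 -0.0009 1"
}}

```text
clock: 11.55
position: [0.6024, 0.0426, 0.0245]
orientation: [3.141, 0.001, 0.001]
contact_force: [-0.3, -0.6, -0.6]
opening: -0.0004
grasp_force: 0.0
```

Emit:
{"name": "servo_tool", "arguments": {
  "series": "0 0 0 0 0 0.0003 1;0 0 0 0 0 0.0005 1;0 0 0 0 0 0.0007 1;0 0 0 0 0 0.0007 1;0 0 0 0 0 0.0007 1"
}}

```text
clock: 12.05
position: [0.6021, 0.0428, 0.0241]
orientation: [3.141, 0.001, 0.001]
contact_force: [-1.1, -1.7, 3.1]
opening: -0.0
grasp_force: 1.3
```

Emit:
{"name": "servo_tool", "arguments": {
  "series": "0 0 0 0 0 -0.0005 1;0 0 0 0 0 -0.0008 1;0 0 0 0.003 0.002 -0.0008 1;0 0 0 0.006 0.005 -0.0008 1;0 0 0 0.009 0.007 -0.0008 1;0 0 0 0.012 0.010 -0.0008 1;0 0 0 0.015 0.012 -0.0008 1;0 0 0 0.018 0.015 -0.0008 1;0 0 0 0.021 0.018 -0.0008 1;0 0 0 0.023 0.021 -0.0008 1;0 0 0 0.026 0.024 -0.0008 1;0 0 0 0.028 0.026 -0.0008 1;0 0 0 0.028 0.026 -0.0008 1"
}}

```text
clock: 13.35
position: [0.6304, 0.0164, 0.0247]
orientation: [3.141, 0.001, 0.001]
contact_force: [-1.1, -1.0, 0.2]
opening: 0.0002
grasp_force: 0.0
```

Emit:
{"name": "servo_tool", "arguments": {
  "series": "0 0 0 0 0 0.0003 1;0 0 0 0 0 0.0005 1;0 0 0 0 0 0.0007 1;0 0 0 0 0 0.0007 1;0 0 0 0 0 0.0007 1"
}}

```text
clock: 13.85
position: [0.6302, 0.0169, 0.0242]
orientation: [3.141, 0.001, 0.001]
contact_force: [-0.2, -0.4, 1.9]
opening: -0.0002
grasp_force: 0.9
```

Press slightly more, run off the end clear of the row, then lift and back away to look.

Emit:
{"name": "servo_tool", "arguments": {
  "series": "0 0 0 0 0 0.0002 1;0 0 0 0 0 0.0003 1;0 0 0 0 0 0.0003 1;0 0 0 0 0 -0.0004 1;0 0 0 0 0 -0.0006 1;0 0 0 0.003 0.003 -0.0006 1;0 0 0 0.005 0.007 -0.0006 1;0 0 0 0.007 0.010 -0.0006 1;0 0 0 0.009 0.014 -0.0006 1;0 0 0 0.011 0.018 -0.0006 1;0 0 0 0.013 0.022 -0.0006 1"
}}

```text
clock: 14.95
position: [0.6429, -0.0057, 0.0241]
orientation: [3.141, 0.001, -0.001]
contact_force: [0.8, 1.0, 0.4]
opening: 0.0001
grasp_force: 0.1
```

Emit:
{"name": "servo_tool", "arguments": {
  "series": "0 0 0 0 0 -0.02 1;0 0 0 0 0 -0.06 1;0 0 0 0 0 -0.10 1;0 0 0 -0.04 0.03 -0.12 1;0 0 0 -0.09 0.05 -0.12 1;0 0 0 -0.13 0.07 -0.12 1;0 0 0 -0.17 0.09 -0.12 1;0 0 0 -0.2 0.1 -0.12 1;0 0 0 -0.2 0.1 -0.12 1"
}}

```text
clock: 15.85
position: [0.4388, -0.1059, 0.1432]
orientation: [-3.141, 0.004, 0.006]
contact_force: [0.8, -0.1, -0.2]
opening: 0.0001
grasp_force: 0.0
```

```bash
python3 - <<'E'
from bench import robot
import cv2,numpy as np
f=robot.grab_frame("wrist");t=robot.grab_frame("top")
A=np.load("top.npz")["frame"]
Z=lambda x:cv2.resize(x[135:265,270:390],None,fx=3.2,fy=3.2,interpolation=cv2.INTER_CUBIC)
cv2.imwrite("pics/cmp3.png",cv2.cvtColor(np.hstack([Z(A),Z(t["frame"])]),cv2.COLOR_RGB2BGR))
cv2.imwrite("pics/w3.png",cv2.cvtColor(f["frame"],cv2.COLOR_RGB2BGR))
E
```

```text
(no output)
```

View pics/w3.png

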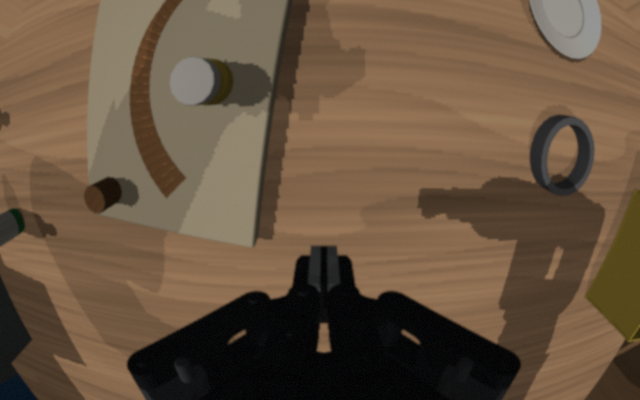

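View pics/cmp3.png

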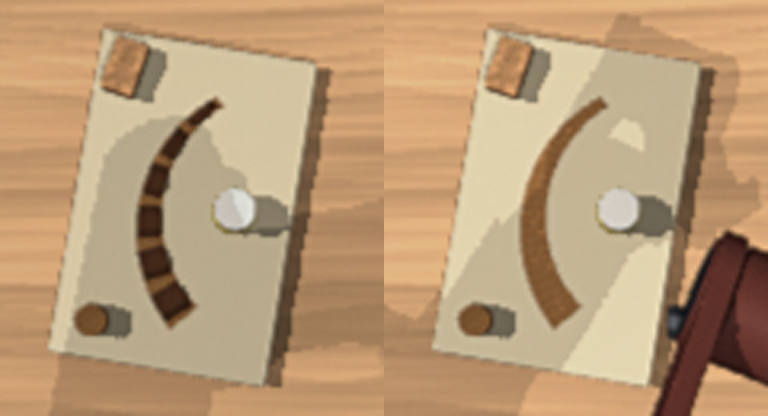

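The dark crowns have all disappeared and the row looks evenly flush. The panel corners and the objects on it sit at the same pixels as before, e.g. the top-left corner at (104,28) in both halves, so nothing has visibly moved. I'm handing it in.

```bash
python3 -c "
from bench import robot
print(robot.job_done())"
```

```text
the job is handed in; nothing more can be done
None
```

All six keys look flush in the final pictures, pressed in order from widest to narrowest, with no visible movement of the panel or the things on it; the touch was not light throughout, peaking at about 22 N down and 17 N sideways near key 3 when the fingertips dragged, and the job is handed in (no verdict came back).

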